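# Set a facade sample cell in the light-transmission bench

## Robot

A 6-joint arm with a two-finger parallel gripper is mounted at the origin on the work surface. World frame = base frame: x ahead of the robot, y to its left, z up, the work surface at z = 0. Lengths are in m, angles in rad, forces in N, time in s.
With the tool pointing down it reaches from about 0.3 to 0.825 m from the base axis. Payload 5.4 kg.
Tool frame: the origin (TCP) lies between the finger pads; the fingertips stand 19 mm ahead of it and the grasp point (between the pads) is the TCP; z points along the fingers, y is the line along which they close (so a half turn about z gives the same grasp; the last joint's range is limited). The gripper opens to 92 mm and grips with 3 to 60 N. Pads are 20 mm wide; open, the fingers measure 128 mm over their backs; the gripper's body (75 mm by 189 mm) begins 69 mm behind the grasp point.
Start: joints at [1.047, 0.158, 1.597, -0, 1.386, -0.21], TCP at [0.177, 0.547, 0.197] pointing down, gripper open.
Joint ranges: [-2.91, 2.91], [-0.94, 2.29], [0.18, 2.7], [-1.29, 4.43], [0.17, 2.64], [-3, 3]. Speed limits (rad/s): [2.57, 2.57, 3.14, 3.14, 3.14, 3.14].

## Interface

Orientations are given as a unit quaternion [w, x, y, z].
In Python, from rig import env gives the robot as it stands.
- The arm moves only by the shell command python3 -m creep 'ROWS' [OPENING] [FORCE]. ROWS is JSON, a list of rows, each a list of 2 entries, a list of its own where there are three numbers: the shift along the world's x, y, z scaled (see below), then the turn, a rotation vector about the world's x, y, z scaled (see below). A call has 1 to 5 rows; each row is the pose to reach, as a shift and turn from the pose commanded when the call began; what a row does not reach only later rows make up. The controller multiplies each number of a shift by 0.3 m and each number of a turn by 45 degrees. A row lasts 1/12 s, in which the tool goes at most 41.7 mm and 7.16 degrees, less where a joint would pass 70% of its speed; a pose out of reach is approached as far as the arm can. A call with a number of a shift or a turn outside -1 to 1 is refused whole. A call with a gripper value outside its range is refused whole. OPENING is the finger opening in mm, from 0 to 91.9, set as the call begins (- or left out, the last holds). The fingers move at their own pace and stop on an object; FORCE is the grip in N (left out, the last holds). Time passes only in rows, so rows that repeat a pose let the fingers close. It gives the time, the measured TCP pose, the force, the opening and the grip force at its end, in the units of the state.
- env.observe(): the state, without advancing time (a new reading comes with each control period).
- env.capture(name): name is "scene" or "side" or "wrist"; returns (picture, depth): 420x560x3 uint8, red, green, blue; 420x560 float32, m along the optical axis (not along the pixel's ray), 0 where there is no reading.
- env.camera_model(name): a dict with "fx", "fy", "cx", "cy" (pixels), "R" (3x3) and "t" (3): a world point X has camera coordinates R X + t; the wrist camera has in their place "tool_from_camera" (4x4, takes a point from camera to tool coordinates, whose origin is the TCP and whose axes are the flange's). Camera axes: x right, y down, z forward; pixel columns grow to the right and rows downward; lengths in m; the calibration is good to about 2 mm. A picture is of the moment at which its call begins: read the wrist's pose just before it. camera_model takes no time and is no camera call.
- env.finish_job(): hands the job in; it is judged then, once.
The state is a dict: "t": time; "q": joint angles; "dq": joint speeds; "effort": joint torques, N m; "tcp_pos": TCP position; "tool_rot": TCP orientation; "contact_force": force on the tool from outside, world axes, zero at the start; "moment": the same for the moment, N m; "width": finger opening in m; "grip_force": force on a finger pad.
Only numpy, scipy, OpenCV 4.12 (cv2) and the standard library are available. Lean on these libraries where they do the work, as an engineer would, in place of code of your own. Each camera call takes 0.05 s, during which the arm holds its last target. There are 200 camera calls.

## Task

Load the facade sample cell into the holder of the light bench so that its clear windows face the lamp and the sensor, easing it in gently until it sits fully home on the floor of the holder. Then slide the light hood all the way shut over it and let go, leaving the other things on the table alone.

Things in the scene. Friction and masses are not known exactly. Their poses are not given: they have to be found in the camera images.
- cell: Sample cell, an upright sharp-edged square block 30 x 30 mm, 80 mm tall, 0.09 to 0.14 kg, standing on the table. Origin: centre of its underside, z up. From 5 to 45 mm up is the sample chamber: clear glass panes on the faces towards its own +x and -x, opaque white plates on the +y and -y faces, a lattice screen inside. Either clear face may look at the lamp.
- cell_top (a point): Centre of the cell's flat top, 80 mm above its underside. The top 35 mm is a plain grey stopper of the same section: hold it there. A raised white rib 24 x 4 mm, 2 mm high, runs on it along the cell's x axis. Home in the well, whose floor is 38 mm above the bench origin and 40 mm below its sharp-edged mouth, the cell's underside is on that floor and this point 118 mm above the bench origin.
- bench: Light bench, fixed. Grey base 130 mm (x) by 310 mm (y -120 to +190), top 30 mm above the origin, on screw feet: the origin is 0 to 10 mm above the table, z up. Midway stands a black cell holder 48 x 48 mm, top 78 mm above the origin, on a cross slide clamped anywhere from 7 mm to -x to 7 mm to +x of the bench's y axis (not measured: see or feel for it); its middle is at bench y = 0.
- light_path (a point): Middle of the light path, 63 mm straight above the bench origin. The light runs along the bench's y axis, from the white lamp housing (y +50 to +175, 60 mm wide, top 116 mm above the origin) through windows in the holder to the white sensor head (y -105 to -50, 100 mm wide, top 133 mm above the origin). In the middle of the holder is a well 32 mm (bench x) by 34 mm (y).
- hood (a joint): Opening of the light hood in m: 0 is shut, at a hard stop against the sensor head; up to 0.125 is drawn back over the lamp along the bench's +y. It slides against 2 to 4 N and stays where left. A black channel 100 mm long (y), 72 mm wide, open below and at its ends, 42 to 127.5 mm above the bench origin; it passes 3.5 mm above the rib of a cell that is home, and strikes one that is not.
- hood_grip (a point): Centre of the steel grip on the hood's roof, midway along it: an upright block 12 mm thick (bench y), 40 mm wide (bench x), 26 mm tall, its top 13 mm above this point. With the hood shut, this point is 140.5 mm straight above the bench origin.
- tower_model: White lattice tower model, a truncated cone 100 mm across the foot and 90 mm tall; leave alone.
- wood_cone: Slim wooden cone 46 mm across the foot, 124 mm tall; leave alone.
- glue_bottle: White glue bottle 42 mm across, 115 mm tall; leave alone.
- sanding_block: Small wooden sanding block 90 x 30 x 12 mm lying on the table; leave alone.
- holder_mouth (a point): Middle of the bench's cell holder at mouth height when its slide is central, 78 mm above the bench origin. In the well's -x wall a round steel spring shoe stands 4 mm proud, 7 to 21 mm below the mouth. It yields under 2 to 7 N and presses the cell to the +x wall, about 1 mm off the well's centre. Push the cell down past it against 2 to 12 N of rubbing; its weight will not take it home.
Not all that is in view belongs to the job. Leave any blue or yellow look-alike of the cell alone.

How it is judged:
On the way, in this order (a step that is already met when the one before it is completed fails the run):
1. the cell stands fully home in the well with its clear faces across the light path (z of cell in the frame of bench below 0.04 m and x of cell in the frame of bench between -0.01 and 0.01 m and y of cell in the frame of bench between -0.004 and 0.004 m and angle between the x axis of cell and the y axis of bench, either way round below 0.08 rad and angle between cell's own z axis and vertical below 0.06 rad), for 0.2 s.
2. the hood is shut (value of joint hood below 0.003 m), for 0.2 s.
At the end, for the whole second after the job is handed in: The cell stands upright (0.06 rad) and at rest in the holder's well, underside within 2 mm of its floor (38 mm over the bench origin; within 10 mm across and 4 mm along the light path of that origin), clear faces square to the light within 0.08 rad, either way round; the hood is within 3 mm of shut (all of step 1 and value of joint hood below 0.003 m and linear speed of cell below 0.02 m/s); the robot touches nothing.
It fails at once if the cell is pressed against the bench, its holder or its hood with more than 35 N, all contacts added up (contact force between cell and bench above 35 N).
It fails at once if a bystander is moved by more than 30 mm (distance of any of tower_model, wood_cone, glue_bottle, sanding_block from where it was at the start of the episode above 0.03 m).
It also fails if it takes over 72 s, if anything falls off the work surface, if the arm or the gripper's body presses on something with over 40 N, if the wrist force passes 120 N, or if a joint passes its speed limit or range.

## Working session

There is one attempt and no reset: what is moved stays moved. The work goes in short steps, Python scripts to look and compute and a shell command to move; the robot and the scene stay as the last step left them, time stands still between calls to the robot, and variables do not carry over. Pictures are saved under pics/ and viewed, at most 10 in all, crops included, and the job is handed in when it is done.

```bash
mkdir -p pics; ls; python3 - <<'E'
from rig import env
import cv2,numpy as np
s=env.observe();print(s['t'],s['tcp_pos'],s['tool_rot'],s['width'])
for n in['scene','side']:
    p,d=env.capture(n);cv2.imwrite(f'pics/{n}0.png',p[:,:,::-1]);np.savez(f'pics/{n}0.npz',p=p,d=d)
    m=env.camera_model(n);print(n,m,(-np.array(m['R']).T@m['t']))
print(env.camera_model('wrist'))
E
```

```text
pics
0.0 [0.17720464 0.54631622 0.19551821] [-3.25179891e-04  1.56264089e-01  9.87714861e-01 -8.84827995e-04] 0.09194078643214716
scene {'fx': 395.28990881422556, 'fy': 395.28990881422556, 'cx': 283.6005716504796, 'cy': 207.96299014585145, 'R': array([[ 0.43287369,  0.90131124, -0.01607507],
       [ 0.73450317, -0.36298666, -0.57336356],
       [-0.52261406,  0.23638681, -0.81914334]]), 't': array([-0.22245439, -0.3875436 ,  1.42366911])} [ 1.12497615 -0.27670912  0.94040972]
side {'fx': 446.0544490449394, 'fy': 446.0544490449394, 'cx': 281.38924058154964, 'cy': 208.32577163283153, 'R': array([[-0.97709892, -0.21271008,  0.00566779],
       [-0.16620485,  0.74630006, -0.64452476],
       [ 0.13286705, -0.63070646, -0.76456243]]), 't': array([0.56906804, 0.18918168, 1.12361823])} [0.43818684 0.68853349 0.9777832 ]
{'fx': 325.3613761671542, 'fy': 325.3613761671542, 'cx': 281.7667152327826, 'cy': 203.92583116573476, 'tool_from_camera': array([[ 1.13044097e-04, -9.61060738e-01, -2.76337193e-01,
         7.80643415e-02],
       [ 9.99998825e-01, -3.13777019e-04,  1.50035083e-03,
         1.93391317e-03],
       [-1.52863654e-03, -2.76337038e-01,  9.61059574e-01,
        -1.88449099e-01],
       [ 0.00000000e+00,  0.00000000e+00,  0.00000000e+00,
         1.00000000e+00]])}
```

View pics/scene0.png

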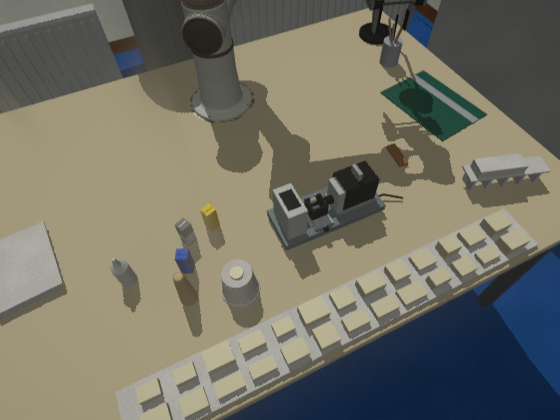

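View pics/side0.png

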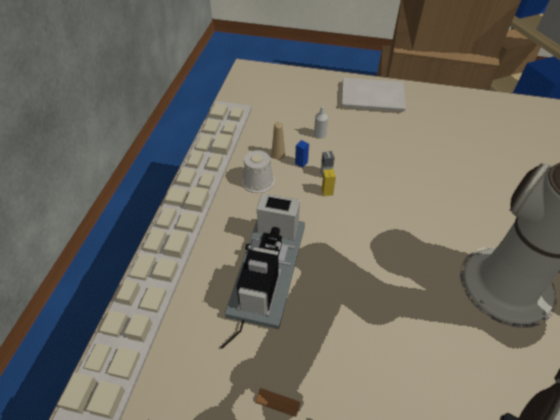

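The scene view shows the grey cell near (185,228), between the yellow (210,217) and blue (185,262) look-alikes. The bench has its sensor head at (290,210), its holder at (317,208) and the hood at (353,187). The side view has the cell at (327,160).

```bash
cat > h.py <<'E'
from rig import env
import cv2,numpy as np
from scipy.spatial.transform import Rotation as Ro
def cloud(d,m,T=None):
    v,u=np.mgrid[:d.shape[0],:d.shape[1]]
    c=np.stack([(u-m['cx'])/m['fx']*d,(v-m['cy'])/m['fy']*d,d],-1)
    if T is not None: return c@T[:3,:3].T+T[:3,3]
    return (c-m['t'])@np.array(m['R'])
def wristT(s):
    w,x,y,z=s['tool_rot'];T=np.eye(4);T[:3,:3]=Ro.from_quat([x,y,z,w]).as_matrix();T[:3,3]=s['tcp_pos']
    return T@env.camera_model('wrist')['tool_from_camera']
def proj(X,m,T=None):
    c=(np.linalg.inv(T)@np.append(X,1))[:3] if T is not None else np.array(m['R'])@X+m['t']
    return c[0]/c[2]*m['fx']+m['cx'],c[1]/c[2]*m['fy']+m['cy']
def rays(uv,z,m,T=None):
    uv=np.atleast_2d(uv).astype(float);c=np.c_[(uv[:,0]-m['cx'])/m['fx'],(uv[:,1]-m['cy'])/m['fy'],np.ones(len(uv))]
    if T is None: R=np.array(m['R']);o=-R.T@m['t'];w=c@R
    else: o=T[:3,3];w=c@T[:3,:3].T
    return o+w*((z-o[2])/w[:,2])[:,None]
E
python3 - <<'E'
from h import *
for n,pts in [('scene',dict(celltop=(184,224),yel=(209,211),blue=(184,255),sensor=(285,193),lamp=(333,190),hood=(345,178),grip=(357,172),holder=(317,200),cone=(180,275),tower=(237,272),glue=(115,262),sand=(397,155)) ),('side',dict(celltop=(327,155),sensor=(280,205),grip=(258,267),hood=(262,258),holder=(270,238)))]:
    f=np.load(f'pics/{n}0.npz');P=cloud(f['d'],env.camera_model(n))
    for k,(u,v) in pts.items(): print(n,k,P[v,u].round(3),f['p'][v,u])
    # big top planes
    x=P.reshape(-1,3)
    for nm,lo,hi in[('hoodtop',.115,.142),]:
        sel=(P[...,2]>lo)&(P[...,2]<hi)&(P[...,0]>.35)&(P[...,0]<.8)&(abs(P[...,1]-.03)<.3)
        hsv=f['p'].max(-1)
        blk=sel&(hsv<50); q=P[blk]
        if len(q)>20:
            print(nm,len(q),np.median(q[:,2]),cv2.minAreaRect(q[:,:2].astype(np.float32)))
    c=P[(P[...,2]>.06)&(P[...,2]<.1)&(abs(f['p'].astype(int).max(-1)-f['p'].min(-1))<25)]
s=f
E
```

```text
scene celltop [ 0.508 -0.282  0.082] [115 115 105]
scene yel [ 0.498 -0.21   0.081] [194 171  61]
scene blue [ 0.595 -0.31   0.08 ] [ 75  94 157]
scene sensor [ 0.573 -0.022  0.139] [42 42 38]
scene lamp [0.596 0.108 0.103] [73 74 71]
scene hood [0.594 0.143 0.132] [35 33 30]
scene grip [0.607 0.168 0.157] [105 108 106]
scene holder [0.582 0.07  0.064] [33 33 30]
scene cone [ 0.668 -0.332  0.125] [172 152 115]
scene tower [ 0.702 -0.21   0.093] [195 189 159]
scene glue [ 0.556 -0.462  0.105] [97 99 92]
scene sand [0.506 0.4   0.01 ] [75 54 34]
hoodtop 968 0.13206956356693916 ((0.5970177054405212, 0.0931931808590889), (0.2607322931289673, 0.07237247377634048), 88.00438690185547)
side celltop [ 0.507 -0.281  0.08 ] [94 95 92]
side sensor [ 0.59  -0.015  0.137] [19 19 20]
side grip [0.596 0.182 0.152] [87 87 85]
side hood [0.598 0.141 0.127] [20 21 20]
side holder [0.61  0.015 0.033] [40 42 40]
hoodtop 1220 0.13067475938485812 ((0.5966151356697083, 0.09629452973604202), (0.2616255283355713, 0.07271325588226318), 88.97197723388672)
```

```bash
R='x'
python3 -m creep '[[[0.05,-0.124,0.01],[0,0,0]],[[0.1,-0.248,0.02],[0,0,0]],[[0.15,-0.372,0.02],[0,0,0]],[[0.2,-0.496,0.02],[0,0,0]],[[0.25,-0.62,0.02],[0,0,0]]]' 60 &&
python3 -m creep '[[[0.05,-0.124,0],[0,0,0]],[[0.1,-0.248,0],[0,0,0]],[[0.15,-0.372,0],[0,0,0]],[[0.2,-0.496,0],[0,0,0]],[[0.25,-0.62,0],[0,0,0]]]' &&
python3 -m creep '[[[0.05,-0.124,0],[0,0,0]],[[0.1,-0.248,0],[0,0,0]],[[0.15,-0.372,0],[0,0,0]],[[0.2,-0.496,0],[0,0,0]],[[0.25,-0.62,0],[0,0,0]]]' &&
python3 -m creep '[[[0.05,-0.124,0.05],[0,0,0]],[[0.1,-0.248,0.1],[0,0,0]],[[0.15,-0.372,0.15],[0,0,0]],[[0.2,-0.496,0.15],[0,0,0]],[[0.25,-0.62,0.15],[0,0,0]]]'
```

```text
t: 0.52
tcp_pos: [0.2524, 0.3591, 0.202]
tool_rot: [-0.0, 0.156, 0.988, -0.0]
contact_force: [1.0, -0.6, 0.9]
width: 0.0611
grip_force: 0.0
t: 0.93
tcp_pos: [0.3275, 0.1732, 0.2023]
tool_rot: [0.0, 0.156, 0.988, 0.0]
contact_force: [0.2, 0.3, 0.4]
width: 0.06
grip_force: 0.0
t: 1.35
tcp_pos: [0.4026, -0.0131, 0.2023]
tool_rot: [0.0, 0.157, 0.988, 0.0]
contact_force: [0.9, 1.4, 0.3]
width: 0.0599
grip_force: 0.0
t: 1.77
tcp_pos: [0.4782, -0.1993, 0.2484]
tool_rot: [0.001, 0.156, 0.988, -0.0]
contact_force: [1.3, 1.0, 0.3]
width: 0.0599
grip_force: 0.0
```

Remaining (0.03,-0.082): two rows, then look.

```bash

python3 -m creep '[[[0.05,-0.124,0],[0,0,0]],[[0.1,-0.27,0],[0,0,0]],[[0.1,-0.27,0],[0,0,0]]]' && python3 - <<'E'
from h import *
s=env.observe();T=wristT(s);p,d=env.capture('wrist');m=env.camera_model('wrist')
np.savez('pics/w1.npz',p=p,d=d,T=T);cv2.imwrite('pics/w1.png',p[:,:,::-1]);print(s['tcp_pos'],s['q'].round(2) if hasattr(s['q'],'round') else s['q'])
print(proj(np.array([.508,-.281,.08]),m,T))
P=cloud(d,m,T)
sel=((P[...,2]>.077)&(P[...,2]<.088)&(np.hypot(P[...,0]-.508,P[...,1]+.281)<.035)).astype(np.uint8)
for k in cv2.findContours(sel,0,2)[0]:
    if cv2.contourArea(k)>50:
        q=rays(k[:,0],.08,m,T)[:,:2].astype(np.float32);print(cv2.contourArea(k),cv2.minAreaRect(q))
E
```

```text
t: 2.02
tcp_pos: [0.5076, -0.2833, 0.2453]
tool_rot: [-0.001, 0.158, 0.987, -0.0]
contact_force: [0.8, -0.3, -0.7]
width: 0.0596
grip_force: 0.0
[ 0.507565   -0.28332235  0.24531693] [-0.72  0.15  1.51 -0.    1.48 -1.97]
(np.float64(281.7848666487797), np.float64(183.44551489363232))
698.0 ((0.5050046443939209, -0.28380775451660156), (0.030534200370311737, 0.030111350119113922), 25.65375518798828)
```

View pics/w1.png

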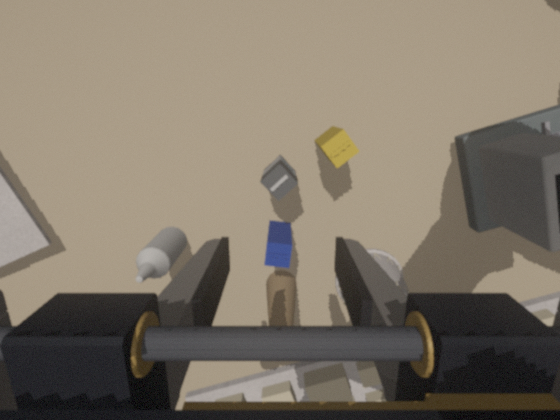

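The wrist view shows the cell top at (280,182) with its rib from (270,188) to (289,176). The neighbours are yellow at (337,146) and blue at (280,243). The rib's world yaw is about 115°, so I turn the tool −46° to grip across the rib and measure again.

```bash

python3 -m creep '[[[0,0,0],[0,0,-0.158]],[[0,0,0],[0,0,-0.316]],[[0,0,0],[0,0,-0.474]],[[0,0,0],[0,0,-0.632]],[[0,0,0],[0,0,-0.79]]]' && python3 -m creep '[[[0,0,-0.05],[0,0,-0.12]],[[0,0,-0.15],[0,0,-0.241]],[[0,0,-0.15],[0,0,-0.241]],[[0,0,-0.15],[0,0,-0.241]]]'
cat > cell.py <<'E'
from h import *
s=env.observe();T=wristT(s);p,d=env.capture('wrist');m=env.camera_model('wrist')
np.savez('pics/w2.npz',p=p,d=d,T=T);cv2.imwrite('pics/w2.png',p[:,:,::-1])
print(s['tcp_pos'],'tool y yaw',np.degrees(np.arctan2(*(T[:3,0])[[1,0]])))
P=cloud(d,m,T)
sel=((P[...,2]>.075)&(P[...,2]<.09)&(np.hypot(P[...,0]-.507,P[...,1]+.283)<.035)).astype(np.uint8)
k=max(cv2.findContours(sel,0,2)[0],key=cv2.contourArea)
print(cv2.contourArea(k),cv2.minAreaRect(rays(k[:,0],.08,m,T)[:,:2].astype(np.float32)),np.median(P[sel>0][:,2]))
g=p.min(-1);v,u=np.nonzero((sel>0)&(g>150+0*g));print(len(u),np.percentile(g[sel>0],[5,50,95]))
if len(u)>9: print(cv2.minAreaRect(rays(np.c_[u,v],.082,m,T)[:,:2].astype(np.float32)),rays([[u.mean(),v.mean()]],.082,m,T))
E
python3 cell.py
```

```text
t: 2.48
tcp_pos: [0.5071, -0.2763, 0.2474]
tool_rot: [-0.0, 0.453, 0.892, 0.0]
contact_force: [0.5, 0.6, -0.4]
width: 0.06
grip_force: 0.0
t: 2.82
tcp_pos: [0.5062, -0.2759, 0.2011]
tool_rot: [-0.002, 0.531, 0.847, 0.0]
contact_force: [0.9, -0.5, 1.5]
width: 0.0596
grip_force: 0.0
[ 0.50617117 -0.27586098  0.20107568] tool y yaw 25.834973530599058
872.5 ((0.50479656457901, -0.2830204367637634), (0.029927583411335945, 0.030690457671880722), 25.846393585205078) 0.08010176176756573
68 [ 89.  102.  158.6]
((0.5055255889892578, -0.2842218577861786), (0.001983449561521411, 0.02244439534842968), 25.6073055267334) [[ 0.505572   -0.28426396  0.082     ]]
```

```bash

python3 -m creep '[[[-0.003,-0.025,0],[0,0,0]],[[-0.003,-0.025,-0.13],[0,0,0]],[[-0.003,-0.025,-0.26],[0,0,0]],[[-0.003,-0.025,-0.38],[0,0,0]],[[-0.003,-0.025,-0.45],[0,0,0]]]' 60 && python3 -m creep '[[[0,0,0],[0,0,0]],[[0,0,0],[0,0,0]]]' && python3 -m creep '[[[0,0,0],[0,0,0]],[[0,0,0],[0,0,0]],[[0,0,0],[0,0,0]],[[0,0,0],[0,0,0]],[[0,0,0],[0,0,0]]]' 20 25
```

```text
t: 3.28
tcp_pos: [0.5055, -0.2851, 0.0651]
tool_rot: [-0.001, 0.532, 0.847, 0.0]
contact_force: [0.1, 0.6, 0.3]
width: 0.0602
grip_force: 0.0
t: 3.45
tcp_pos: [0.5067, -0.286, 0.0682]
tool_rot: [-0.0, 0.532, 0.846, -0.0]
contact_force: [0.7, -1.4, 0.9]
width: 0.0599
grip_force: 0.0
t: 3.87
tcp_pos: [0.5071, -0.2859, 0.0685]
tool_rot: [0.001, 0.533, 0.846, -0.0]
contact_force: [0.1, 0.2, -0.7]
width: 0.0288
grip_force: 0.0
```

```bash

python3 -m creep '[[[0,0,0],[0,0,0]],[[0,0,0],[0,0,0]]]' 20 25; python3 - <<'E'
from h import *
p,d=env.capture('wrist');cv2.imwrite('pics/w3.png',p[:,:,::-1])
p,d=env.capture('scene');cv2.imwrite('pics/s3.png',cv2.resize(p[190:270,130:250,::-1],None,fx=5,fy=5))
E
```

```text
t: 4.03
tcp_pos: [0.5066, -0.2855, 0.0677]
tool_rot: [0.0, 0.533, 0.846, -0.0]
contact_force: [-0.1, 0.2, -0.2]
width: 0.02
grip_force: 0.0
```

View pics/w3.png

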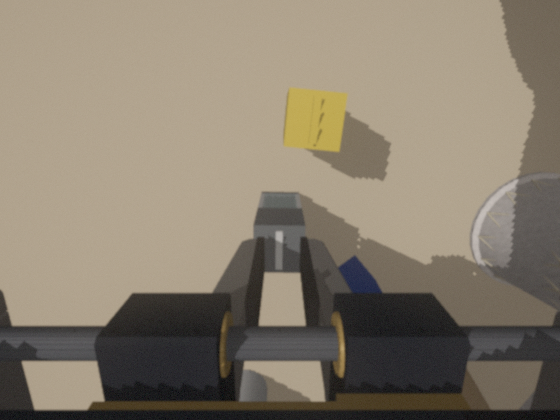

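View pics/s3.png

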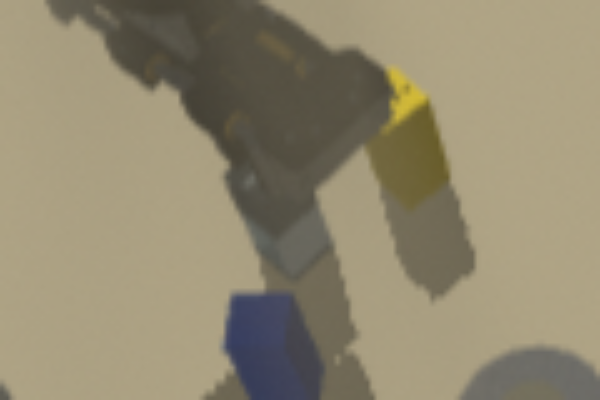

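```bash
python3 - <<'E'
from h import *
s=env.observe();T=wristT(s);p,d=env.capture('wrist');m=env.camera_model('wrist')
P=(cloud(d,m,T)-s['tcp_pos'])@T[:3,:3]  # camera axes
W=cloud(d,m,T)
for u,v in [(280,245),(280,225),(258,230),(258,260),(300,265),(306,262),(252,275),(310,275),(280,200),(264,245)]: print(u,v,W[v,u].round(4))
print(np.linalg.norm(s['contact_force']),s['width'],s['grip_force'])
E
```

```text
280 245 [ 0.5049 -0.2808  0.0817]
280 225 [ 0.4997 -0.27    0.0808]
258 230 [ 0.4898 -0.2788  0.0793]
258 260 [ 0.4926 -0.2788  0.1161]
300 265 [ 0.5171 -0.2811  0.0959]
306 262 [ 0.5131 -0.2695  0.1172]
252 275 [ 0.4911 -0.279   0.1315]
310 275 [ 0.5138 -0.2691  0.1299]
280 200 [ 0.4996 -0.2703  0.026 ]
264 245 [ 0.4967 -0.2853  0.0805]
0.8842251677764899 0.01994426434435624 0.0
```

The two views show the fingers closed to 20 mm just above the cell top, so the fingertips stop short of where the stated TCP puts them. I'll measure the tips from the depth of the earlier wrist view.

```bash
python3 - <<'E'
from h import *
m=env.camera_model('wrist');tc=m['tool_from_camera']
for n in ['w1','w2']:
    f=np.load(f'pics/{n}.npz');P=cloud(f['d'],m,tc)
    sel=(f['d']>0)&(f['d']<.21)&(P[...,0]<.02)&(P[...,2]>-.06)
    q=P[sel];print(n,len(q),'zmax',np.sort(q[:,2])[-30::6].round(4))
    for sg in(-1,1):
        t=q[(np.sign(q[:,1])==sg)&(q[:,2]>q[:,2].max()-.012)];print(len(t),t.min(0).round(4),t.max(0).round(4))
s=env.observe();p,d=env.capture('scene');W=cloud(d,env.camera_model('scene'))
b=(W[...,2]>.07)&(np.hypot(W[...,0]-.507,W[...,1]+.285)<.03)
for z in np.arange(.04,.14,.01):
    k=(abs(W[...,2]-z)<.005)&(np.hypot(W[...,0]-.507,W[...,1]+.285)<.04);print(round(z,3),k.sum(),W[k].mean(0).round(3) if k.any() else '',p[k].mean(0).round() if k.any() else '')
E
```

```text
w1 3104 zmax [-0.0184 -0.0181 -0.018  -0.0178 -0.0176]
270 [-0.0084 -0.0408 -0.0287] [ 0.0125 -0.0283 -0.0176]
271 [-0.0083  0.0312 -0.0287] [ 0.0124  0.0437 -0.0167]
w2 3109 zmax [-0.0184 -0.0182 -0.018  -0.0178 -0.0174]
265 [-0.0084 -0.0411 -0.0286] [ 0.0123 -0.0283 -0.0167]
267 [-0.0081  0.0311 -0.0287] [ 0.0128  0.0436 -0.017 ]
0.04 34 [ 0.513 -0.286  0.04 ] [98. 97. 86.]
0.05 29 [ 0.515 -0.285  0.05 ] [85. 82. 70.]
0.06 27 [ 0.515 -0.29   0.06 ] [83. 80. 69.]
0.07 23 [ 0.516 -0.292  0.071] [84. 81. 70.]
0.08 45 [ 0.507 -0.295  0.079] [88. 85. 74.]
0.09 18 [ 0.509 -0.291  0.091] [83. 78. 65.]
0.1 19 [ 0.51  -0.292  0.1  ] [84. 79. 66.]
0.11 9 [ 0.523 -0.286  0.11 ] [87. 83. 70.]
0.12 8 [ 0.526 -0.285  0.119] [88. 84. 71.]
0.13 7 [ 0.527 -0.286  0.129] [87. 83. 71.]
```

Measured the same way, the tips sit at tool z = −17 mm, so the stated geometry is about 36 mm out along z. The sideways position is correct. I'll open, go 38 mm lower and grip.

```bash

python3 -m creep '[[[0,0,0],[0,0,0]],[[0,0,0],[0,0,0]],[[0,0,0],[0,0,0]],[[0,0,0],[0,0,0]],[[0,0,0],[0,0,0]]]' 60 25 && python3 -m creep '[[[0,0,0],[0,0,0]],[[0,0,-0.04],[0,0,0]],[[0,0,-0.08],[0,0,0]],[[0,0,-0.127],[0,0,0]],[[0,0,-0.127],[0,0,0]]]' && python3 -m creep '[[[0,0,0],[0,0,0]],[[0,0,0],[0,0,0]],[[0,0,0],[0,0,0]],[[0,0,0],[0,0,0]],[[0,0,0],[0,0,0]]]' 20 25;python3 -m creep '[[[0,0,0],[0,0,0]],[[0,0,0],[0,0,0]]]'
```

```text
t: 4.65
tcp_pos: [0.5065, -0.2854, 0.0675]
tool_rot: [-0.0, 0.533, 0.846, 0.0]
contact_force: [-0.2, 0.3, 0.2]
width: 0.0513
grip_force: 0.0
t: 5.07
tcp_pos: [0.504, -0.2833, 0.0251]
tool_rot: [-0.004, 0.533, 0.846, 0.001]
contact_force: [-1.4, 0.5, 0.0]
width: 0.06
grip_force: 0.0
t: 5.48
tcp_pos: [0.5069, -0.2859, 0.0301]
tool_rot: [0.001, 0.533, 0.846, -0.0]
contact_force: [-0.1, 0.8, 1.9]
width: 0.0295
grip_force: 25.0
t: 5.65
tcp_pos: [0.507, -0.2858, 0.0301]
tool_rot: [0.001, 0.533, 0.846, -0.0]
contact_force: [-0.6, -0.4, 4.3]
width: 0.0296
grip_force: 25.0
```

The cell is gripped (29.6 mm, 25 N). Next I lift, go to just short of the bench while turning about −27°, and look at the bench from close by.

```bash

python3 -m creep '[[[0,0,0.1],[0,0,0]],[[0,0,0.23],[0,0,0]],[[0,0,0.36],[0,0,0]],[[0,0,0.48],[0,0,0]],[[0,0,0.55],[0,0,0]]]' && python3 -m creep '[[[0.06,0.1,0],[0,0,-0.12]],[[0.12,0.22,0],[0,0,-0.24]],[[0.18,0.34,0],[0,0,-0.36]],[[0.24,0.46,0],[0,0,-0.48]],[[0.29,0.57,0],[0,0,-0.6]]]' &&  python3 -m creep '[[[0,0.08,0],[0,0,0]],[[0,0.14,0],[0,0,0]],[[0,0.14,0],[0,0,0]],[[0,0.14,0],[0,0,0]]]'
python3 - <<'E'
from h import *
s=env.observe();T=wristT(s);p,d=env.capture('wrist');m=env.camera_model('wrist')
np.savez('pics/w4.npz',p=p,d=d,T=T);cv2.imwrite('pics/w4.png',p[:,:,::-1])
print(s['tcp_pos'],'tool y yaw',np.degrees(np.arctan2(*(T[:3,0])[[1,0]])),s['contact_force'],s['width'])
E
```

```text
t: 6.07
tcp_pos: [0.5078, -0.2864, 0.1991]
tool_rot: [0.003, 0.533, 0.846, -0.0]
contact_force: [0.5, -0.5, -0.5]
width: 0.0295
grip_force: 25.0
t: 6.48
tcp_pos: [0.594, -0.1122, 0.1941]
tool_rot: [-0.0, 0.717, 0.697, 0.0]
contact_force: [0.8, -0.6, -0.6]
width: 0.0299
grip_force: 25.0
t: 6.82
tcp_pos: [0.5933, -0.0717, 0.194]
tool_rot: [-0.0, 0.715, 0.699, -0.0]
contact_force: [0.1, -0.7, -2.1]
width: 0.0297
grip_force: 25.0
[ 0.59327131 -0.07172817  0.19396218] tool y yaw -1.2595079434852439 [ 0.10702184 -0.67124119 -2.11169931] 0.029688040400517535
```

View pics/w4.png

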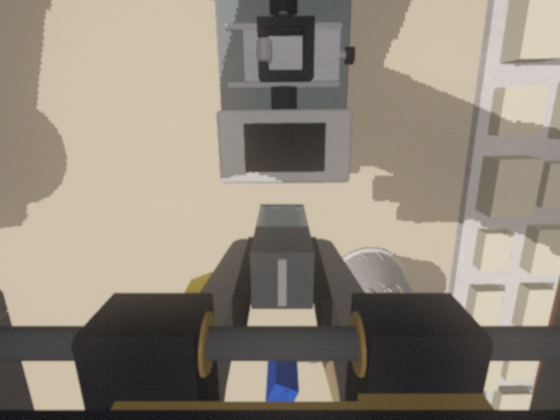

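The wrist view shows the black holder at (257–314, 16–81), with its well around (286,53) and the spring shoe on the left at (264,52), the −x side. The sensor head is at (219–350, 110–183), and the held cell's rib is at (282,283).

```bash
cat > bench.py <<'E'
from h import *
import sys
f=np.load(sys.argv[1]);p,d,T=f['p'],f['d'],f['T'];m=env.camera_model('wrist');W=cloud(d,m,T)
def rect(sel,z,n):
    k=max(cv2.findContours(sel.astype(np.uint8),0,1)[0],key=cv2.contourArea)
    q=rays(k[:,0],z,m,T)[:,:2].astype(np.float32);r=cv2.minAreaRect(q)
    a=(r[2]+45)%90-45;print(n,z,np.round(r[0],4),np.round(r[1],4),'yaw',round(a,2),'x',q[:,0].min().round(4),q[:,0].max().round(4),'y',q[:,1].min().round(4),q[:,1].max().round(4))
near=abs(W[...,0]-.597)<.08
s=near&(W[...,2]>.125)&(W[...,2]<.15)&(abs(W[...,1]+.02)<.06)
zs=np.median(W[s][:,2]);print('sensor top',zs,'z0',zs-.133);rect(s,zs,'sensor')
s=near&(W[...,2]>.074)&(W[...,2]<.092)&(abs(W[...,1]-.055)<.05)&(p.max(-1)<60)
zh=np.median(W[s][:,2]);print('holder top',zh,'z0',zh-.078);rect(s,zh,'holder')
s=near&(W[...,2]>.025)&(W[...,2]<.065)&(abs(W[...,1]-.055)<.025)&(abs(W[...,0]-.597)<.02)
print('well floor z',np.median(W[s][:,2]),s.sum())
ff=(W[...,2]>.228)&(W[...,2]<.26)&(abs(W[...,0]-T[0,3])<.014)&(abs(W[...,1]-(T[1,3]-.078))<.1)
ff&=(p.max(-1)>40);print('celltop z',np.median(W[ff][:,2]),ff.sum());
g=p.min(-1);r=ff&(g>135);v,u=np.nonzero(r);print('rib',len(u),np.percentile(g[ff],[50,95]))
if len(u)>5: rect(r,W[r][:,2].mean(),'rib')
E
python3 bench.py pics/w4.npz
```

```text
sensor top 0.13766734313704432 z0 0.004667343137044311
sensor 0.13766734313704432 [ 0.5967 -0.0175] [0.0538 0.0989] yaw -1.25 x 0.5473 0.6462 y -0.0448 0.0102
holder top 0.08169121247115846 z0 0.0036912124711584587
holder 0.08169121247115846 [0.6002 0.0597] [0.0486 0.0464] yaw -1.26 x 0.5773 0.6239 y 0.0349 0.0839
well floor z 0.04258207755051113 1669
celltop z 0.24389550674319016 4180
rib 271 [ 84. 138.]
rib 0.2460241362654033 [ 0.5942 -0.0693] [0.0225 0.0029] yaw -1.39 x 0.5925 0.5957 y -0.0806 -0.058
```

```bash
python3 - <<'E'
from h import *
f=np.load('pics/w4.npz');p,d,T=f['p'],f['d'],f['T'];m=env.camera_model('wrist');W=cloud(d,m,T)
for v in (24,30,40,45,50,55,60,65,75):
    print(v,[f'{u}:{W[v,u,2]*1000:.0f}/{p[v,u].max()}' for u in list(range(253,275))+list(range(296,320))])
u=286;print([f'{v}:{W[v,u,2]*1000:.0f}/{p[v,u].max()}' for v in range(10,90,2)])
print(rays([[257,50],[314,50],[270,50],[303,50],[286,20],[286,30],[286,70],[286,80]],.082,m,T).round(4))
E
```

```text
24 ['253:39/132', '254:41/135', '255:40/129', '256:41/112', '257:83/78', '258:84/61', '259:80/54', '260:83/54', '261:81/55', '262:82/51', '263:82/48', '264:82/57', '265:81/49', '266:83/49', '267:83/48', '268:83/51', '269:82/47', '270:82/54', '271:82/47', '272:82/45', '273:83/48', '274:83/46', '296:82/45', '297:83/44', '298:84/44', '299:83/45', '300:82/48', '301:82/43', '302:84/44', '303:82/40', '304:82/43', '305:82/45', '306:82/42', '307:81/49', '308:82/37', '309:83/45', '310:82/43', '311:82/43', '312:82/42', '313:82/48', '314:82/77', '315:40/113', '316:41/127', '317:38/130', '318:42/130', '319:39/133']
30 ['253:42/139', '254:43/138', '255:43/137', '256:43/122', '257:83/90', '258:83/62', '259:81/53', '260:82/57', '261:81/51', '262:82/53', '263:84/54', '264:82/52', '265:83/53', '266:83/49', '267:65/46', '268:64/49', '269:64/47', '270:64/49', '271:62/49', '272:61/44', '273:62/43', '274:60/46', '296:60/44', '297:61/42', '298:61/43', '299:63/43', '300:62/34', '301:62/40', '302:62/36', '303:62/36', '304:77/42', '305:83/48', '306:82/50', '307:82/46', '308:82/44', '309:82/46', '310:81/49', 
[... 4535 characters left out ...]
/141']
['10:73/40', '12:69/63', '14:63/56', '16:84/42', '18:83/44', '20:82/40', '22:85/49', '24:82/44', '26:77/35', '28:60/42', '30:61/44', '32:54/43', '34:48/44', '36:41/118', '38:42/144', '40:43/145', '42:43/147', '44:42/145', '46:42/145', '48:43/144', '50:42/143', '52:42/144', '54:43/145', '56:44/146', '58:43/144', '60:41/145', '62:43/142', '64:43/142', '66:43/144', '68:43/135', '70:83/74', '72:81/49', '74:81/50', '76:382/50', '78:77/44', '80:56/50', '82:40/107', '84:42/125', '86:80/74', '88:79/48']
[[0.5757 0.0581 0.082 ]
 [0.6239 0.057  0.082 ]
 [0.5867 0.0578 0.082 ]
 [0.6146 0.0572 0.082 ]
 [0.6007 0.0803 0.082 ]
 [0.6006 0.0728 0.082 ]
 [0.6    0.0418 0.082 ]
 [0.5998 0.0337 0.082 ]]
```

Holder yaw −1.25°, rib yaw −1.39°. The well centre is at about (0.5998, 0.0597), z0 ≈ 4 mm, mouth at z ≈ 0.082. So the tool moves (+5.6, +129) mm and then comes down to 10 mm above the mouth.

```bash

python3 -m creep '[[[0.005,0.1,0],[0,0,0]],[[0.01,0.22,0],[0,0,0]],[[0.019,0.34,0],[0,0,0]],[[0.019,0.43,0],[0,0,0]],[[0.019,0.43,0],[0,0,0]]]' && python3 -m creep '[[[0,0,-0.06],[0,0,0]],[[0,0,-0.13],[0,0,0]],[[0,0,-0.2],[0,0,0]],[[0,0,-0.24],[0,0,0]],[[0,0,-0.24],[0,0,0]]]' && python3 -m creep '[[[0,0,0],[0,0,0]],[[0,0,0],[0,0,0]],[[0,0,0],[0,0,0]]]'
cat > look.py <<'E'
from h import *
import sys
s=env.observe();T=wristT(s);p,d=env.capture('wrist');m=env.camera_model('wrist')
np.savez(f'pics/{sys.argv[1]}.npz',p=p,d=d,T=T);cv2.imwrite(f'pics/{sys.argv[1]}.png',p[:,:,::-1])
s2=s;print(s['tcp_pos'].round(4),'yaw',np.degrees(np.arctan2(*(T[:3,0])[[1,0]])).round(2),np.round(s['contact_force'],1),np.round(s['moment'],2))
E
python3 look.py w5; python3 - <<'E'
from h import *
p,d=env.capture('side');cv2.imwrite('pics/sd5.png',cv2.resize(p[170:300,210:340,::-1],None,fx=4,fy=4))
E
```

```text
t: 7.28
tcp_pos: [0.599, 0.0599, 0.1943]
tool_rot: [-0.001, 0.715, 0.7, 0.001]
contact_force: [-0.2, 1.4, -0.9]
width: 0.03
grip_force: 25.0
t: 7.7
tcp_pos: [0.5969, 0.0553, 0.1188]
tool_rot: [-0.002, 0.716, 0.698, -0.002]
contact_force: [-0.4, 0.0, -1.7]
width: 0.0297
grip_force: 25.0
t: 7.95
tcp_pos: [0.6005, 0.056, 0.1243]
tool_rot: [0.001, 0.716, 0.698, 0.001]
contact_force: [-0.0, -0.2, -1.2]
width: 0.0302
grip_force: 25.0
[0.6005 0.056  0.1243] yaw -1.39 [-0.  -0.2 -1.2] [-0.07  0.06  0.01]
```

View pics/w5.png

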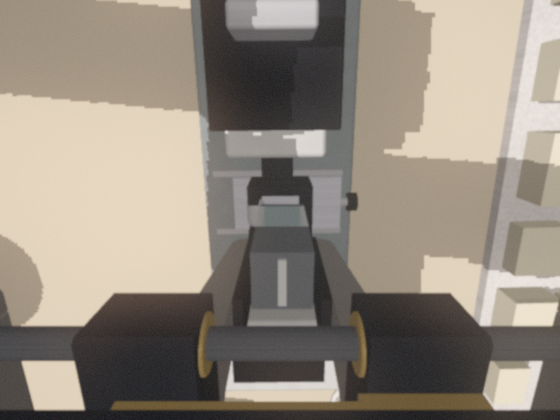

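The view shows the holder's rear rim at (248–312, 178–205). The cell's lower front face is at about (263–305, 205), with its top at (250–315, 228–305). I'll compare the cell and holder numerically in this view.

```bash
python3 - <<'E'
from h import *
f=np.load('pics/w5.npz');p,d,T=f['p'],f['d'],f['T'];m=env.camera_model('wrist');W=cloud(d,m,T)
g=p.max(-1).astype(int)
for v in (182,186,190,194,198,202,206,210,214,218,224): print(v,' '.join(f'{u}:{W[v,u,2]*1000:.0f}/{g[v,u]}' for u in list(range(243,268,1))+list(range(298,318,1))))
r=(W[...,2]>.165)&(W[...,2]<.19)&(p.min(-1)>125)&(abs(W[...,0]-.6)<.012);v,u=np.nonzero(r);print(len(u),u.min(),u.max(),v.min(),v.max(),W[r][:,2].mean());q=rays(np.c_[u,v],.176,m,T);print(cv2.minAreaRect(q[:,:2].astype(np.float32)))
print(rays([[248,186],[312,186],[280,178]],.0823,m,T).round(4))
E
python3 -m creep '[[[0,0,0],[0,0,0]]]'
```

```text
182 243:42/153 244:42/152 245:42/152 246:41/153 247:42/148 248:68/128 249:68/91 250:67/65 251:67/61 252:68/60 253:69/60 254:68/59 255:68/58 256:67/54 257:69/55 258:70/52 259:67/56 260:67/53 261:69/57 262:69/57 263:69/56 264:62/56 265:62/55 266:59/55 267:61/55 298:70/55 299:69/54 300:70/59 301:69/55 302:70/58 303:70/56 304:70/52 305:71/55 306:70/57 307:69/59 308:70/56 309:71/63 310:70/83 311:42/120 312:42/143 313:42/154 314:41/154 315:41/156 316:42/153 317:43/156
186 243:42/155 244:42/153 245:41/151 246:42/135 247:81/111 248:81/75 249:83/66 250:82/57 251:81/62 252:80/56 253:81/59 254:82/58 255:81/62 256:81/55 257:82/59 258:82/54 259:83/56 260:82/57 261:82/54 262:82/55 263:82/53 264:82/54 265:83/57 266:82/55 267:83/50 298:81/57 299:82/52 300:83/58 301:81/57 302:83/55 303:83/58 304:82/55 305:83/54 306:82/58 307:82/54 308:83/53 309:83/53 310:82/57 311:81/70 312:82/102 313:42/142 314:42/154 315:42/153 316:42/153 317:42/155
190 243:42/154 244:41/156 245:42/150 246:43/135 247:82/99 248:82/70 249:82/64 250:82/65 251:82/63 252:83/60 253:82/57 254:82/63 255:82/62 256:81/59 257:82/58 258:84/58 
[... 3929 characters left out ...]
259:137/134 260:137/132 261:136/128 262:136/127 263:136/124 264:137/122 265:137/118 266:138/117 267:136/117 298:136/116 299:136/121 300:137/124 301:137/126 302:137/125 303:137/130 304:137/134 305:136/131 306:137/132 307:137/128 308:83/94 309:82/64 310:83/54 311:82/81 312:43/125 313:41/148 314:42/154 315:43/155 316:42/155 317:42/154
412 278 286 260 305 0.17601758962659203
((0.6012341380119324, 0.05826258286833763), (0.023625316098332405, 0.0038337339647114277), 88.42706298828125)
[[0.5775 0.0842 0.0823]
 [0.6239 0.083  0.0823]
 [0.6009 0.0895 0.0823]]
t: 8.13
tcp_pos: [0.5999, 0.0565, 0.1234]
tool_rot: [0.001, 0.716, 0.699, 0.001]
contact_force: [0.4, 0.5, -1.0]
width: 0.0298
grip_force: 25.0
```

View pics/sd5.png

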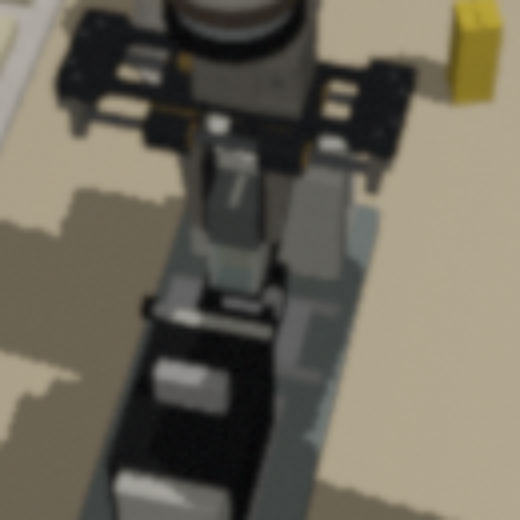

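Relative to the holder the cell is about 1.5 mm too far to +x and 1.3 mm short in y. I correct that and ease down to about 3 mm inside the mouth.

```bash

python3 -m creep '[[[-0.005,0.004,0],[0,0,0]],[[-0.005,0.004,0],[0,0,0]],[[-0.005,0.004,-0.01],[0,0,0]],[[-0.005,0.004,-0.02],[0,0,0]],[[-0.005,0.004,-0.028],[0,0,0]]]' && python3 -m creep '[[[0,0,-0.007],[0,0,0]],[[0,0,-0.013],[0,0,0]],[[0,0,-0.013],[0,0,0]]]' && python3 -m creep '[[[0,0,-0.007],[0,0,0]],[[0,0,-0.007],[0,0,0]]]'
```

```text
t: 8.55
tcp_pos: [0.5975, 0.0578, 0.1134]
tool_rot: [-0.0, 0.716, 0.699, -0.0]
contact_force: [0.8, -0.0, -2.2]
width: 0.0299
grip_force: 25.0
t: 8.8
tcp_pos: [0.5977, 0.0578, 0.1118]
tool_rot: [-0.0, 0.715, 0.699, -0.0]
contact_force: [-4.6, 0.5, 10.0]
width: 0.0298
grip_force: 25.0
t: 8.97
tcp_pos: [0.5982, 0.0578, 0.1114]
tool_rot: [0.0, 0.715, 0.699, 0.0]
contact_force: [-6.7, 1.5, 16.7]
width: 0.0298
grip_force: 25.1
```

It touched the rim at mouth height (16.7 N), so I back off 5 mm and measure again.

```bash

python3 -m creep '[[[0,0,0.025],[0,0,0]],[[0,0,0.025],[0,0,0]],[[0,0,0.025],[0,0,0]],[[0,0,0.025],[0,0,0]]]'
cat > rel.py <<'E'
from h import *
import sys
f=np.load(sys.argv[1]);p,d,T=f['p'],f['d'],f['T'];m=env.camera_model('wrist');W=cloud(d,m,T);g=p.max(-1)
zb=T[2,3]*0+float(sys.argv[2])-.030
top=(W[...,2]>.078)&(W[...,2]<.088)&(g<100)&(abs(W[...,0]-.6)<.03)&(W[...,1]>.04)&(W[...,1]<.09)
v,u=np.nonzero(top)
L,R,IL,IR=[],[],[],[]
rows=[r for r in range(v.min(),v.max()) if (v==r).sum()>40]
for r in rows: L.append(u[v==r].min());R.append(u[v==r].max())
print('rim rows',rows[0],rows[-1],'outer L,R',np.median(L),np.median(R),'mid',(np.median(L)+np.median(R))/2)
print('outer world',rays([[np.median(L)-.5,np.median(rows)],[np.median(R)+.5,np.median(rows)],[280,rows[0]-.5],[280,rows[-1]+.5]],.0823,m,T).round(4)[:,:2].tolist())
for r in range(rows[-1]+1,rows[-1]+40,3):
    k=np.nonzero((W[r,:,2]>.09)&(abs(np.arange(560)-281)<40)&(W[r,:,2]<.16))[0]
    if len(k)>20: print(r,k.min(),k.max(),(k.min()+k.max())/2,'z',np.median(W[r,k,2]).round(4),'x',W[r,k,0].min().round(4),W[r,k,0].max().round(4),'y',np.median(W[r,k,1]).round(4))
E
python3 look.py w6; python3 rel.py pics/w6.npz .117
```

```text
t: 9.3
tcp_pos: [0.5974, 0.0578, 0.1148]
tool_rot: [-0.0, 0.716, 0.699, -0.0]
contact_force: [0.1, -0.1, -2.6]
width: 0.0299
grip_force: 25.0
[0.5974 0.0578 0.1148] yaw -1.37 [ 0.1 -0.1 -2.6] [-0.11  0.07 -0.03]
rim rows 190 200 outer L,R 251.0 317.0 mid 284.0
outer world [[0.5767, 0.0815], [0.6236, 0.0804], [0.5975, 0.085], [0.5973, 0.077]]
207 259 303 281.0 z 0.0938 x 0.5833 0.6127 y 0.0756
210 259 304 281.5 z 0.1005 x 0.5836 0.6129 y 0.0755
213 258 304 281.0 z 0.1069 x 0.5834 0.6126 y 0.0755
216 257 305 281.0 z 0.1128 x 0.5833 0.6128 y 0.0755
219 257 306 281.5 z 0.1184 x 0.5838 0.613 y 0.0753
222 256 307 281.5 z 0.1237 x 0.5835 0.6132 y 0.0754
225 255 307 281.0 z 0.1287 x 0.5834 0.6127 y 0.0752
228 255 308 281.5 z 0.1338 x 0.5838 0.613 y 0.0753
231 254 309 281.5 z 0.1385 x 0.5836 0.6132 y 0.0753
234 253 309 281.0 z 0.1429 x 0.5834 0.6129 y 0.0754
237 248 315 281.5 z 0.1469 x 0.5797 0.6169 y 0.0752
```

```bash

python3 -m creep '[[[0.006,0,0],[0,0,0]],[[0.006,0,0],[0,0,0]],[[0.006,0,0],[0,0,0]],[[0.006,0,0],[0,0,0]],[[0.006,0,0],[0,0,0]]]'
python3 look.py w7; python3 rel.py pics/w7.npz .117 | head -7
```

```text
t: 9.77
tcp_pos: [0.5995, 0.0578, 0.1154]
tool_rot: [-0.0, 0.716, 0.699, -0.0]
contact_force: [0.8, 0.4, -1.4]
width: 0.0298
grip_force: 25.0
[0.5995 0.0578 0.1154] yaw -1.37 [ 0.8  0.4 -1.4] [-0.1   0.05 -0.  ]
rim rows 190 200 outer L,R 248.0 314.0 mid 281.0
outer world [[0.5766, 0.0814], [0.6237, 0.0803], [0.5996, 0.0848], [0.5994, 0.0768]]
207 259 303 281.0 z 0.0943 x 0.5853 0.6148 y 0.0756
210 259 304 281.5 z 0.1009 x 0.5858 0.6151 y 0.0755
213 258 304 281.0 z 0.1073 x 0.5855 0.6147 y 0.0755
216 257 305 281.0 z 0.1133 x 0.5853 0.6148 y 0.0755
219 257 306 281.5 z 0.1189 x 0.5857 0.6151 y 0.0753
```

Aligned to within 0.2 px. I ease down about 9 mm.

```bash

python3 -m creep '[[[0,0,-0.006],[0,0,0]],[[0,0,-0.012],[0,0,0]],[[0,0,-0.018],[0,0,0]],[[0,0,-0.018],[0,0,0]]]' && python3 -m creep '[[[0,0,-0.006],[0,0,0]],[[0,0,-0.012],[0,0,0]],[[0,0,-0.012],[0,0,0]]]'
```

```text
t: 10.15
tcp_pos: [0.5991, 0.0578, 0.1095]
tool_rot: [-0.0, 0.716, 0.699, -0.0]
contact_force: [0.6, -0.2, -1.4]
width: 0.0299
grip_force: 25.0
t: 10.4
tcp_pos: [0.5993, 0.0578, 0.106]
tool_rot: [-0.0, 0.716, 0.699, -0.0]
contact_force: [0.1, -0.0, -1.6]
width: 0.03
grip_force: 25.0
```

It's 6 mm inside with no contact. Now down past the shoe in small steps.

```bash

python3 -m creep '[[[0.001,0,-0.006],[0,0,0]],[[0.002,0,-0.012],[0,0,0]],[[0.002,0,-0.012],[0,0,0]]]' && python3 -m creep '[[[0.001,0,-0.006],[0,0,0]],[[0.001,0,-0.012],[0,0,0]],[[0.001,0,-0.012],[0,0,0]]]'
```

```text
t: 10.65
tcp_pos: [0.6004, 0.0577, 0.1028]
tool_rot: [0.0, 0.716, 0.699, 0.0]
contact_force: [-0.0, 0.1, -0.4]
width: 0.0299
grip_force: 25.0
t: 10.9
tcp_pos: [0.6005, 0.0577, 0.0999]
tool_rot: [0.0, 0.715, 0.699, -0.0]
contact_force: [-1.9, 0.2, 3.7]
width: 0.0298
grip_force: 25.0
```

```bash

python3 -m creep '[[[0,0,-0.006],[0,0,0]],[[0,0,-0.012],[0,0,0]],[[0,0,-0.012],[0,0,0]]]' && python3 -m creep '[[[0,0,-0.006],[0,0,0]],[[0,0,-0.012],[0,0,0]],[[0,0,-0.012],[0,0,0]]]'
```

```text
t: 11.15
tcp_pos: [0.6005, 0.0577, 0.096]
tool_rot: [0.0, 0.715, 0.699, -0.0]
contact_force: [-2.1, 0.6, 3.5]
width: 0.0299
grip_force: 25.0
t: 11.4
tcp_pos: [0.6004, 0.0577, 0.092]
tool_rot: [0.0, 0.716, 0.699, -0.0]
contact_force: [-1.6, -0.2, 2.4]
width: 0.0301
grip_force: 25.0
```

```bash

python3 -m creep '[[[0,0,-0.008],[0,0,0]],[[0,0,-0.016],[0,0,0]],[[0,0,-0.024],[0,0,0]],[[0,0,-0.03],[0,0,0]],[[0,0,-0.03],[0,0,0]]]' && python3 -m creep '[[[0,0,-0.006],[0,0,0]],[[0,0,-0.012],[0,0,0]],[[0,0,-0.018],[0,0,0]],[[0,0,-0.018],[0,0,0]]]'
```

```text
t: 11.82
tcp_pos: [0.6004, 0.0578, 0.0825]
tool_rot: [-0.0, 0.716, 0.699, 0.0]
contact_force: [-1.4, 0.2, 1.6]
width: 0.03
grip_force: 25.0
t: 12.15
tcp_pos: [0.6004, 0.0578, 0.0772]
tool_rot: [-0.0, 0.716, 0.699, 0.0]
contact_force: [-1.3, 0.2, 1.4]
width: 0.03
grip_force: 25.0
```

Down 1.5 mm at a time now, until the floor shows in the force.

```bash

python3 -m creep '[[[0,0,-0.005],[0,0,0]],[[0,0,-0.009],[0,0,0]],[[0,0,-0.009],[0,0,0]]]' && python3 -m creep '[[[0,0,-0.004],[0,0,0]],[[0,0,-0.004],[0,0,0]]]' && python3 -m creep '[[[0,0,-0.003],[0,0,0]],[[0,0,-0.003],[0,0,0]]]'
```

```text
t: 12.4
tcp_pos: [0.6004, 0.0578, 0.0747]
tool_rot: [-0.0, 0.716, 0.699, -0.0]
contact_force: [-1.5, 0.5, 3.8]
width: 0.0298
grip_force: 25.0
t: 12.57
tcp_pos: [0.6004, 0.0578, 0.0736]
tool_rot: [-0.0, 0.716, 0.699, -0.0]
contact_force: [-1.6, -0.7, 3.1]
width: 0.0298
grip_force: 25.0
t: 12.73
tcp_pos: [0.6004, 0.0577, 0.0728]
tool_rot: [-0.0, 0.716, 0.699, -0.0]
contact_force: [-2.4, -0.1, 4.2]
width: 0.0298
grip_force: 25.0
```

```bash

python3 -m creep '[[[0,0,-0.003],[0,0,0]],[[0,0,-0.003],[0,0,0]],[[0,0,-0.003],[0,0,0]]]' && python3 -m creep '[[[0,0,-0.003],[0,0,0]],[[0,0,-0.003],[0,0,0]]]'
```

```text
t: 12.98
tcp_pos: [0.6004, 0.0578, 0.0722]
tool_rot: [-0.0, 0.716, 0.699, -0.0]
contact_force: [-4.0, 0.1, 6.1]
width: 0.0297
grip_force: 25.0
t: 13.15
tcp_pos: [0.6004, 0.0578, 0.0722]
tool_rot: [-0.0, 0.715, 0.699, -0.0]
contact_force: [-6.1, 0.6, 9.9]
width: 0.0296
grip_force: 25.0
```

The floor is reached: z stops at 0.0722 as expected while the force rises to 10 N. I release, raise straight up and check the cell's height.

```bash

python3 -m creep '[[[0,0,0],[0,0,0]],[[0,0,0],[0,0,0]],[[0,0,0],[0,0,0]],[[0,0,0],[0,0,0]],[[0,0,0],[0,0,0]]]' 60 && python3 -m creep '[[[0,0,0.05],[0,0,0]],[[0,0,0.15],[0,0,0]],[[0,0,0.25],[0,0,0]],[[0,0,0.35],[0,0,0]],[[0,0,0.4],[0,0,0]]]' && python3 -m creep '[[[0,0,0],[0,0,0]],[[0,0,0],[0,0,0]],[[0,0,0],[0,0,0]]]'; python3 look.py w8; python3 - <<'E'
from h import *
f=np.load('pics/w8.npz');p,d,T=f['p'],f['d'],f['T'];m=env.camera_model('wrist');W=cloud(d,m,T)
def rep(n,s):
    k=max(cv2.findContours(s.astype(np.uint8),0,1)[0],key=cv2.contourArea);z=np.median(W[s][:,2])
    print(n,s.sum(),'z',z.round(4),'R',cv2.minAreaRect(rays(k[:,0],z,m,T)[:,:2].astype(np.float32)))
c=(abs(W[...,0]-.6)<.019)&(abs(W[...,1]-.06)<.022)&(W[...,2]>.105)&(W[...,2]<.14);rep('cell',c)
rep('rib',c&(p.min(-1)>120))
h=(abs(W[...,0]-.6)<.03)&(W[...,2]>.148)&(W[...,2]<.17)&(W[...,1]>.1);rep('grip',h)
h=(abs(W[...,0]-.6)<.045)&(W[...,2]>.122)&(W[...,2]<.142)&(W[...,1]>.09);rep('hoodroof',h)
print(np.percentile(p.min(-1)[c],[50,95]))
E
```

```text
t: 13.57
tcp_pos: [0.6004, 0.0577, 0.0707]
tool_rot: [-0.0, 0.716, 0.699, -0.0]
contact_force: [-1.5, -0.7, 0.6]
width: 0.0593
grip_force: 0.0
t: 13.98
tcp_pos: [0.6023, 0.0576, 0.1955]
tool_rot: [0.002, 0.716, 0.699, 0.002]
contact_force: [1.4, -0.1, 0.9]
width: 0.06
grip_force: 0.0
t: 14.23
tcp_pos: [0.5994, 0.0578, 0.189]
tool_rot: [-0.001, 0.716, 0.699, -0.001]
contact_force: [-1.1, -0.4, -1.0]
width: 0.0601
grip_force: 0.0
[0.5994 0.0578 0.189 ] yaw -1.37 [-1.1 -0.4 -1. ] [-0.07  0.08  0.04]
cell 1463 z 0.1223 R ((0.6009402275085449, 0.0626504197716713), (0.034087684005498886, 0.02979251928627491), 88.66795349121094)
rib 139 z 0.1242 R ((0.6009581685066223, 0.05996689200401306), (0.023843932896852493, 0.003294854424893856), 88.67359924316406)
grip 1440 z 0.1577 R ((0.5995309352874756, 0.17536944150924683), (0.012995187193155289, 0.03911980614066124), 88.60722351074219)
hoodroof 11506 z 0.1319 R ((0.5994071960449219, 0.16779683530330658), (0.08268310874700546, 0.0717150866985321), 89.17742919921875)
[ 88.  141.9]
```

View pics/w8.png

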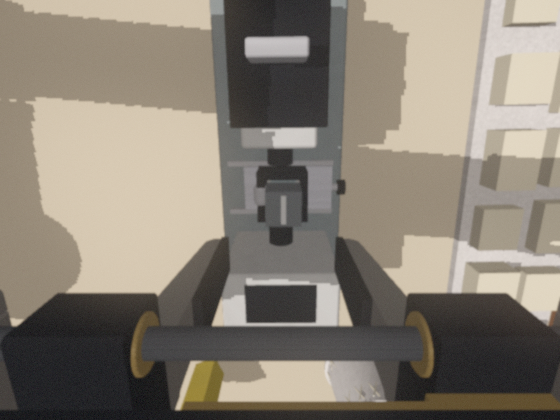

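The picture shows the cell seated at (284,205), with the rib along the light path and the hood grip at (277,48). The top measures 122.3 mm, which is home, with yaw aligned. The hood grip is at (0.5995, 0.175). I'll go behind it with closed fingers and push it toward −y.

```bash

python3 -m creep '[[[0,0.1,0],[0,0,0]],[[0,0.22,0],[0,0,0]],[[0,0.34,0],[0,0,0]],[[0,0.46,0],[0,0,0]],[[0,0.49,0],[0,0,0]]]' 10 20 && python3 -m creep '[[[0,0,0],[0,0,0]],[[0,0,-0.06],[0,0,0]],[[0,0,-0.12],[0,0,0]],[[0,0,-0.18],[0,0,0]],[[0,0,-0.228],[0,0,0]]]' && python3 -m creep '[[[0,0,0],[0,0,0]],[[0,0,0],[0,0,0]],[[0,-0.02,0],[0,0,0]],[[0,-0.04,0],[0,0,0]],[[0,-0.06,0],[0,0,0]]]'
```

```text
t: 14.7
tcp_pos: [0.5985, 0.2094, 0.1887]
tool_rot: [-0.002, 0.714, 0.7, -0.001]
contact_force: [-0.5, 0.0, -0.9]
width: 0.0285
grip_force: 0.0
t: 15.12
tcp_pos: [0.5994, 0.2027, 0.12]
tool_rot: [-0.001, 0.716, 0.698, -0.002]
contact_force: [0.9, 0.7, 0.5]
width: 0.0099
grip_force: 0.0
t: 15.53
tcp_pos: [0.6013, 0.1863, 0.1241]
tool_rot: [0.0, 0.716, 0.698, 0.001]
contact_force: [0.3, 2.4, 0.4]
width: 0.0102
grip_force: 1.2
```

Contact (2.4 N). About 110 mm to go; I push most of it steadily.

```bash

python3 -m creep '[[[0,-0.03,0],[0,0,0]],[[0,-0.06,0],[0,0,0]],[[-0.002,-0.09,0],[0,0,0]],[[-0.002,-0.12,0],[0,0,0]],[[-0.003,-0.15,0],[0,0,0]]]' && python3 -m creep '[[[0,-0.03,0],[0,0,0]],[[0,-0.06,0],[0,0,0]],[[-0.002,-0.09,0],[0,0,0]],[[-0.003,-0.12,0],[0,0,0]],[[-0.004,-0.15,0],[0,0,0]]]' && python3 -m creep '[[[0,-0.01,0],[0,0,0]],[[0,-0.02,0],[0,0,0]],[[0,-0.03,0],[0,0,0]],[[0,-0.03,0],[0,0,0]]]'
```

```text
t: 15.95
tcp_pos: [0.6, 0.1408, 0.1231]
tool_rot: [0.0, 0.716, 0.698, 0.0]
contact_force: [1.9, 2.0, 1.8]
width: 0.0103
grip_force: 1.3
t: 16.37
tcp_pos: [0.5983, 0.0958, 0.1226]
tool_rot: [0.0, 0.716, 0.699, 0.0]
contact_force: [2.2, 3.1, 0.4]
width: 0.0101
grip_force: 1.3
t: 16.7
tcp_pos: [0.598, 0.0871, 0.1224]
tool_rot: [-0.0, 0.716, 0.699, -0.001]
contact_force: [-0.2, 0.5, 0.1]
width: 0.0103
grip_force: 0.0
```

```bash

python3 -m creep '[[[0,-0.012,0],[0,0,0]],[[0,-0.024,0],[0,0,0]],[[0,-0.036,0],[0,0,0]],[[0,-0.036,0],[0,0,0]]]' && python3 -m creep '[[[0,-0.006,0],[0,0,0]],[[0,-0.012,0],[0,0,0]],[[0,-0.012,0],[0,0,0]]]'
```

```text
t: 17.03
tcp_pos: [0.5979, 0.0763, 0.1224]
tool_rot: [-0.0, 0.716, 0.698, -0.001]
contact_force: [-0.9, 0.0, -0.2]
width: 0.0101
grip_force: 0.1
t: 17.28
tcp_pos: [0.5979, 0.0733, 0.1224]
tool_rot: [-0.0, 0.716, 0.699, -0.0]
contact_force: [-1.3, 2.4, -0.3]
width: 0.0096
grip_force: 1.0
```

```bash

python3 -m creep '[[[0,-0.006,0],[0,0,0]],[[0,-0.01,0],[0,0,0]],[[0,-0.01,0],[0,0,0]]]' && python3 -m creep '[[[0,-0.006,0],[0,0,0]],[[0,-0.006,0],[0,0,0]]]'
```

```text
t: 17.53
tcp_pos: [0.5979, 0.0732, 0.1225]
tool_rot: [-0.002, 0.715, 0.699, 0.002]
contact_force: [-1.8, 11.0, 0.9]
width: 0.0103
grip_force: 5.3
t: 17.7
tcp_pos: [0.5979, 0.0732, 0.1225]
tool_rot: [-0.003, 0.715, 0.699, 0.003]
contact_force: [-0.7, 16.6, 0.1]
width: 0.01
grip_force: 7.8
```

The hard stop is reached: y stays fixed while the force is 16.6 N, well above the hood's friction. I back off, raise and check where the grip is.

```bash

python3 -m creep '[[[0,0.03,0],[0,0,0]],[[0,0.06,0],[0,0,0]],[[0,0.08,0],[0,0,0]],[[0,0.08,0.1],[0,0,0]],[[0,0.08,0.2],[0,0,0]]]' && python3 -m creep '[[[0,-0.1,0.12],[0,0,0]],[[0,-0.2,0.2],[0,0,0]],[[0,-0.3,0.2],[0,0,0]],[[0,-0.3,0.2],[0,0,0]],[[0,-0.3,0.2],[0,0,0]]]'; python3 look.py w9; python3 - <<'E'
from h import *
f=np.load('pics/w9.npz');p,d,T=f['p'],f['d'],f['T'];m=env.camera_model('wrist');W=cloud(d,m,T)
h=(abs(W[...,0]-.6)<.03)&(W[...,2]>.148)&(W[...,2]<.17)&(abs(W[...,1]-.06)<.05)
k=max(cv2.findContours(h.astype(np.uint8),0,1)[0],key=cv2.contourArea);z=np.median(W[h][:,2])
print(h.sum(),z,cv2.minAreaRect(rays(k[:,0],z,m,T)[:,:2].astype(np.float32)))
E
```

```text
t: 18.12
tcp_pos: [0.5967, 0.0927, 0.1812]
tool_rot: [-0.001, 0.715, 0.699, -0.002]
contact_force: [1.2, 0.4, 0.5]
width: 0.0102
grip_force: 0.0
t: 18.53
tcp_pos: [0.5986, 0.0011, 0.2431]
tool_rot: [0.001, 0.717, 0.698, 0.0]
contact_force: [0.4, -0.4, -0.4]
width: 0.01
grip_force: 0.0
[0.5986 0.0011 0.2431] yaw -1.53 [ 0.4 -0.4 -0.4] [-0.06  0.07 -0.01]
712 0.15759606457017822 ((0.5978671312332153, 0.06014741584658623), (0.01137537695467472, 0.039729006588459015), 88.4694595336914)
```

View pics/w9.png

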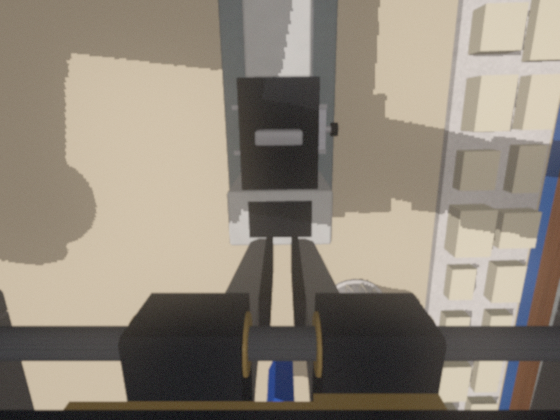

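The hood at (279,133) lies flush against the sensor head at row 190, and its grip is at y = 0.0601, straight above the bench origin. The arm is clear, so I hand in.

```bash
python3 -c "
from rig import env
print(env.finish_job())"
```

```text
the job is handed in; nothing more can be done
None
```

I handed the job in at about 18.6 s: the cell is seated fully home with its clear faces along the light path, the hood is shut at its stop, and the arm is clear of everything; no verdict came back from the hand-in.

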